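# Put the seedling bench to bed for the night

### The job

Settle the seedling bench for the night: lower the black cover board squarely onto the stack of sown trays in the foil-wrapped tub on the right, feeling for the unknown top and setting it down gently before letting go, and dim the grow lamp on the left by rolling its edge wheel with a fingertip until the orange line stands level with the white pointers, never pressing the wheel so hard that its push switch clicks. Leave the plants and the other things on the bench where they are.

Things in the scene. Friction and masses are not known exactly. Their poses are not given: they have to be found in the camera images.
- cover_centre (a point): centre of the loose black cover board: flat plate 190 x 140 x 6 mm with an upright orange grip bar along its middle, 90 mm long, 16 mm thick, 34 mm above the plate; 40 mm tall in all, 0.25 to 0.5 kg, lying flat on the bench. The point is half-way up, 20 mm above the underside, on the middle of the grip bar; x along the long side and the bar, z up
- cover: the same cover board; origin at the centre of its underside; x along the long side and the grip bar, z up
- tub: fixed white tub in silver foil, 270 (x) x 220 (y) mm at the rim, 100 mm tall, 4 mm walls sloping in 18 mm to the floor. Origin: centre of its underside, on the bench. Centred in it, same axes: a stack of black sown trays, 190 (x) x 140 mm, flat top somewhere 45 to 85 mm up, not reported, giving 1 mm per 4 N, 5 mm at most. The cover goes on it, long sides in line, either way round
- lamp: fixed grow lamp; origin: centre of the base's underside, on the bench. White wedge base 130 (x) x 170 (y) x 82 mm, its sloping control face towards its -x, which looks to the middle of the bench: outward normal (-0.574, 0, 0.819), 35 degrees from vertical; up the slope is (0.819, 0, 0.574). A light bar 46 mm wide, 150 mm above the wheel, from y -12 to -292 mm, leaves no room for a gripper body straight above
- wheel_top (a point): outermost point of the dimmer's black ribbed edge wheel, mid-width; axes as lamp. Radius 28 mm, width 16 mm, axle along the lamp's y, 28 mm behind this point along the face normal. It stands 9 mm out of the sloping face, in truth 7.5 to 10.5 mm (not reported), in a slot between fixed shoulders 2.5 mm high that carry the white pointers; only this edge can be touched
- dimmer (a joint): wheel angle, 0 (darkest stop) to 4.7 rad (brightest stop), 2.2 to 3.6 at the start. Falls as the exposed rim is rolled down the slope towards the lamp's front (-x), rises when rolled up. At 0.90 the orange line on the rim is level with the white pointers, at the outermost point. Drags with about 0.08 N m, stays where left; a fingertip bearing on it with less than about 5 N may slip
- dimmer_push (a joint): how far the wheel is pressed in along the face normal, m: 0 at rest; on a spring: starts to move at about 2.4 N, then 4 N more per mm; the push switch clicks at 0.0025 (about 12 N); stop at 0.004
- cup_a: planted black net cup, 56 mm across, 55 mm tall with a small seedling on top, a bystander; origin at the centre of its underside
- cup_b: another planted net cup, a bystander
- cup_c: another planted net cup, a bystander
- sprayer: spray bottle, 76 mm across, 202 mm tall, a bystander; origin at the centre of its underside
- feed: green plant-feed bottle, 68 mm across, 190 mm tall, a bystander; origin at the centre of its underside
- trowel: hand trowel lying flat, 275 mm long along its x, 60 mm wide, 25 mm high, a bystander; origin near its middle on the bench
- ph_meter: yellow pocket meter lying flat, 150 mm long, 20 mm high, a bystander; origin at its middle on the bench
Not all that is in view belongs to the job. What is shaped like the cover but turquoise is not meant.

How it is judged:
By the outcome, as a careful person would: the job done as asked, in the order asked, and still so for the second after the job is handed in, with the robot touching nothing.
It also fails if it takes over 61 s, if anything falls off the work surface, if the arm or the gripper's body presses on something with over 40 N, if the wrist force passes 120 N, or if a joint passes its speed limit or range.

### The arm

A 6-joint arm with a two-finger parallel gripper is mounted at the origin on the work surface. World frame = base frame: x ahead of the robot, y to its left, z up, the work surface at z = 0. Lengths are in m, angles in rad, forces in N, time in s.
With the tool pointing down it reaches from about 0.325 to 0.9 m from the base axis. Payload 3.5 kg.
Tool frame: the origin (TCP) lies at the centre of the arm's flange, where the gripper is bolted on; the fingertips stand 173 mm ahead of it and the grasp point (between the pads) lies 155 mm ahead of it; z points along the fingers, y is the line along which they close (so a half turn about z gives the same grasp; the last joint's range is limited). The gripper opens to 85 mm and grips with 20 to 120 N. Pads are 22 mm wide; open, the fingers measure 114 mm over their backs; the gripper's body (76 mm by 85 mm) begins 54 mm behind the grasp point. The pads swing forward as they close: fully open they stand 13 mm farther back than shut.
Start: joints at [1.053, 0.276, -0.026, 1.268, 0, 1.467], TCP at [0.252, 0.572, 0.405] pointing down, gripper open.
Joint ranges: [-3.12, 3.12], [-0.85, 1.88], [-1.08, 1.24], [-1.95, 2.15], [-1.57, 1.53], [-3.14, 3.14]. Speed limits (rad/s): [2.57, 2.57, 3.14, 3.14, 3.14, 3.14].

### API

Orientations are given as a unit quaternion [x, y, z, w].
In Python, from workcell import ctrl, eyes, workorder gives the robot as it stands.
- The arm moves only by the shell command python3 -m handwheel 'ROWS' [OPENING]. ROWS is text: rows parted by semicolons, each of 4 numbers parted by spaces: the shift along the tool's x, y, z in mm, then the turn about the tool's z in degrees. A call has 1 to 5 rows; each row is the pose to reach, as a shift and turn from the pose commanded when the call began, along the tool's axes at that moment; what a row does not reach only later rows make up. A row lasts 1/10 s, in which the tool goes at most 50 mm and 8.59 degrees, less where a joint would pass 70% of its speed; a pose out of reach is approached as far as the arm can. A call with a gripper value outside its range is refused whole. OPENING is the finger opening in mm, from 0 to 85.4, set as the call begins (- or left out, the last holds). The fingers move at their own pace and stop on an object; the grip force is fixed at half the most. Time passes only in rows, so rows that repeat a pose let the fingers close. It gives the time, the measured TCP pose, the force, the opening and the grip force at its end, in the units of the state.
- ctrl.get_state(): the state, without advancing time (a new reading comes with each control period).
- eyes.grab_frame(name): name is "scene" or "side" or "wrist"; returns a dict with "pixels" (400x640x3 uint8, red, green, blue), "camera_matrix" (3x3 intrinsics, pixels), "k1" (the pictures are not rectified: a ray, as slopes to the right and down, at radius r is drawn at 1 + k1 r^2 times it, then the intrinsics apply), "view" (4x4, takes a point from world to camera coordinates). Camera axes: x right, y down, z forward; pixel columns grow to the right and rows downward; lengths in m; the calibration is good to about 2 mm. A picture is of the moment at which its call begins. There is no depth.
- workorder.sign_off(): hands the job in; it is judged then, once.
The state is a dict: "time_s": time; "joint_positions": joint angles; "dq": joint speeds; "effort": joint torques, N m; "tool_pos": TCP position; "tcp_rot": TCP orientation; "contact_force": force on the tool from outside, world axes, zero at the start; "wrist_torque": the same for the moment, N m; "width": finger opening in m; "finger_force": force on a finger pad.
Only numpy, scipy, OpenCV 4.12 (cv2) and the standard library are available. Lean on these libraries where they do the work, as an engineer would, in place of code of your own. Each camera call takes 0.05 s, during which the arm holds its last target. There are 200 camera calls.

## Working session

There is one attempt and no reset: what is moved stays moved. The work goes in short steps, Python scripts to look and compute and a shell command to move; the robot and the scene stay as the last step left them, time stands still between calls to the robot, and variables do not carry over. Pictures are saved under pics/ and viewed, at most 10 in all, crops included, and the job is handed in when it is done.

```bash
mkdir -p pics; cat > h.py <<'E'
import numpy as np, cv2
from workcell import ctrl, eyes
from scipy.spatial.transform import Rotation as R
def grab(n,fn):
    f=eyes.grab_frame(n); cv2.imwrite(f'pics/{fn}.png',f['pixels'][:,:,::-1])
    np.savez(f'pics/{fn}.npz',K=f['camera_matrix'],k1=f['k1'],V=f['view']); return f
def load(fn):
    d=np.load(f'pics/{fn}.npz'); return d['K'],float(d['k1']),d['V']
def ray(fn,uv):
    K,k1,V=load(fn)
    p=cv2.undistortPoints(np.array([[uv]],float),K,np.array([k1,0,0,0,0]))[0,0]
    Rm=V[:3,:3]; return -Rm.T@V[:3,3], Rm.T@np.array([p[0],p[1],1])
def onz(fn,uv,z):
    c,d=ray(fn,uv); return c+d*(z-c[2])/d[2]
def tri(obs):
    A=np.zeros((3,3));b=np.zeros(3)
    for fn,uv in obs:
        c,d=ray(fn,uv);d/=np.linalg.norm(d);P=np.eye(3)-np.outer(d,d);A+=P;b+=P@c
    return np.linalg.solve(A,b)
def proj(fn,P):
    K,k1,V=load(fn);P=np.atleast_2d(P)
    return cv2.projectPoints(P.astype(float),cv2.Rodrigues(V[:3,:3])[0],V[:3,3],K,np.array([k1,0,0,0,0]))[0][:,0]
def crop(fn,x0,y0,x1,y1,s,out):
    im=cv2.imread(f'pics/{fn}.png')[y0:y1,x0:x1];cv2.imwrite(f'pics/{out}.png',cv2.resize(im,None,fx=s,fy=s,interpolation=cv2.INTER_CUBIC))
E
python3 - <<'E'
from h import *
import numpy as np
np.set_printoptions(precision=4,suppress=True)
a=grab('scene','s0');b=grab('side','d0')
cv2.imwrite('pics/both.png',np.vstack([cv2.resize(x['pixels'][:,:,::-1],(480,300)) for x in (a,b)]))
for x in(a,b):print(x['camera_matrix'],x['k1'],x['view'])
print(ctrl.get_state())
E
```

```text
[[385.4838   0.     317.9694]
 [  0.     385.4838 201.6045]
 [  0.       0.       1.    ]] -0.08120960946006767 [[ 0.6019  0.7983  0.0176 -0.2678]
 [ 0.4827 -0.3462 -0.8044 -0.1919]
 [-0.6361  0.4927 -0.5938  1.5987]
 [ 0.      0.      0.      1.    ]]
[[455.6983   0.     317.5268]
 [  0.     455.6983 203.9844]
 [  0.       0.       1.    ]] -0.09134679535839363 [[ 0.9832 -0.182  -0.0104 -0.4934]
 [-0.1298 -0.6588 -0.7411  0.0888]
 [ 0.128   0.73   -0.6714  1.4839]
 [ 0.      0.      0.      1.    ]]
{'time_s': 0.1, 'joint_positions': array([ 1.0526,  0.2771, -0.0277,  1.268 ,  0.    ,  1.4674]), 'dq': array([-0.0013, -0.0021,  0.0047,  0.0002,  0.0002, -0.0025]), 'effort': array([  0.    , -44.6707,  29.6129,   0.0085,  -0.0001,  -0.    ]), 'tool_pos': array([0.2517, 0.5717, 0.4036]), 'tcp_rot': array([ 0.2059,  0.9786, -0.001 , -0.0003]), 'contact_force': array([-0.2288,  0.1037,  0.6025]), 'wrist_torque': array([-0.0077, -0.0417,  0.0149]), 'finger_force': 0.0, 'width': 0.08515318067669556}
```

View pics/s0.png

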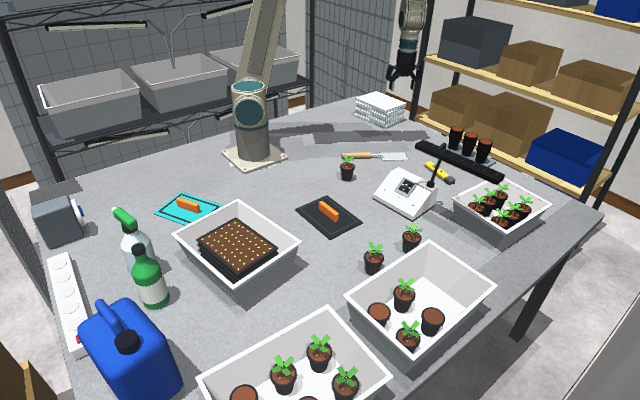

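View pics/d0.png

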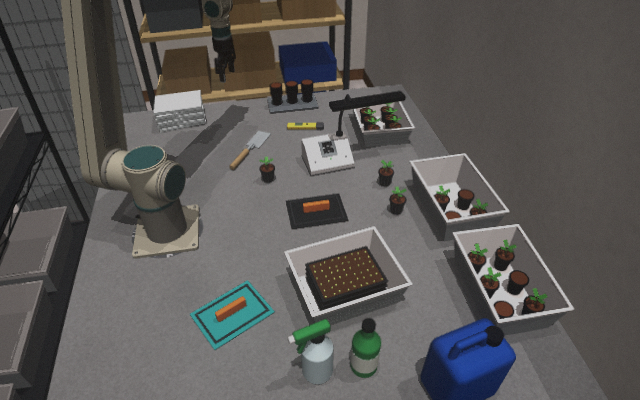

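Scene view: black cover with orange bar at (329,213); the turquoise lookalike is at (188,208). The stack tub is at (238,248), and the lamp base with its wheel at (407,188). Side view: cover (317,208), turquoise (232,312), tub (347,278), lamp (328,152). The one I want is the black one; a close crop will check that.

```bash
python3 - <<'E'
from h import *
def c(fn,x0,y0,w,h,s): 
    im=cv2.imread(f'pics/{fn}.png')[y0:y0+h,x0:x0+w]; return cv2.resize(im,None,fx=s,fy=s,interpolation=cv2.INTER_CUBIC)
# side cover+tub, scene cover/tub
A=c('s0',165,160,200,150,4); cv2.imwrite('pics/c1.png',A)
B=c('d0',270,180,150,145,4); cv2.imwrite('pics/c2.png',B)
C=np.hstack([c('s0',365,140,80,90,5),c('d0',295,85,80,90,5)]); cv2.imwrite('pics/c3.png',C)
E
```

```text
(no output)
```

View pics/c1.png

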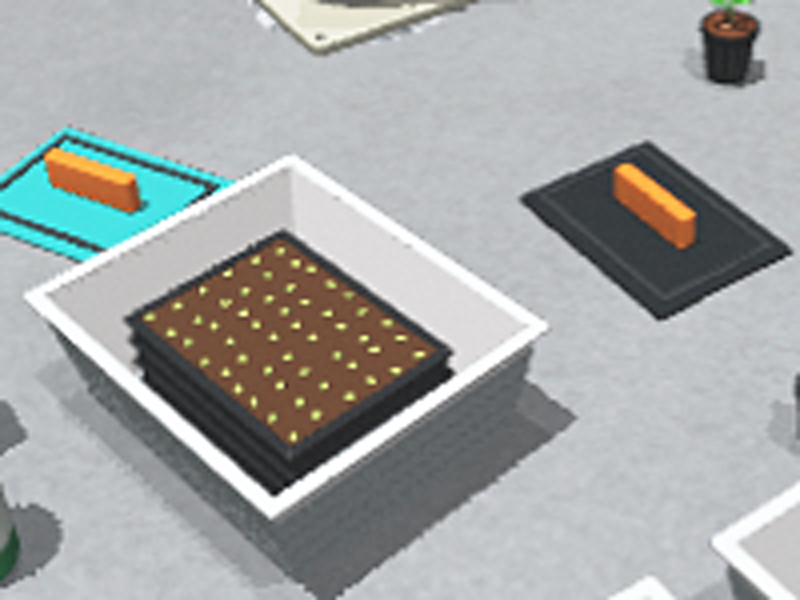

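View pics/c2.png

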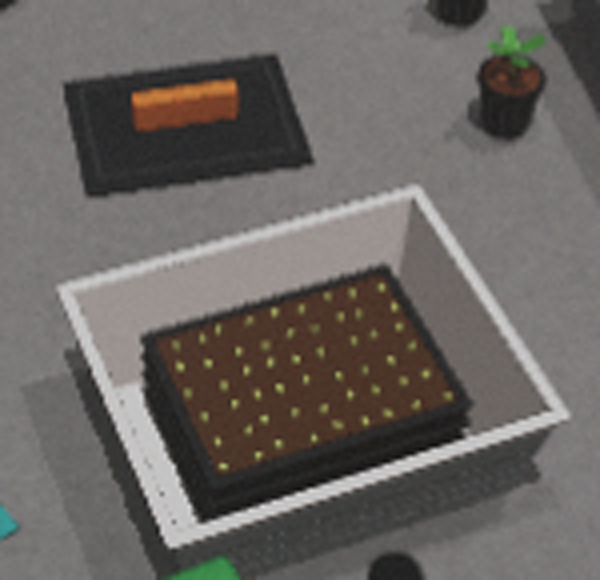

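View pics/c3.png

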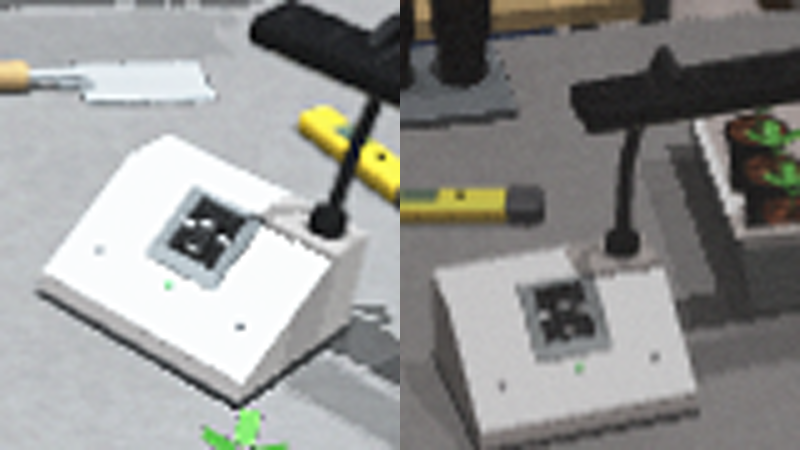

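The crops confirm the black plate with the orange bar (c1 corners (645,143), (790,250), (660,318), (522,198)). The tub rim, stack top and lamp wheel window also read clearly. Next I fit the poses.

```bash
cat > fit.py <<'E'
from h import *
from scipy.optimize import least_squares
np.set_printoptions(precision=4,suppress=True)
S=lambda L,o,s:[(x/s+o[0],y/s+o[1]) for x,y in L]
cs=S([(645,143),(790,250),(660,318),(522,198)],(165,160),4)
cd=S([(65,83),(275,57),(313,163),(90,195)],(270,180),4)
rs=S([(290,155),(548,325),(272,518),(27,293)],(165,160),4)
rd=S([(57,287),(418,185),(570,413),(170,550)],(270,180),4)
ts=S([(283,232),(452,352),(292,458),(130,320)],(165,160),4)
td=S([(143,338),(388,266),(470,405),(215,485)],(270,180),4)
for n,a,b in(('cover',cs,cd),('rim',rs,rd),('stack',ts,td)):
    X=[]
    for i in range(4):
        X.append(tri([('s0',a[i]),('d0',b[i])]))
    X=np.array(X);print(n,X,X.mean(0),np.linalg.norm(np.diff(X[[0,1,2,3,0]],axis=0),axis=1))
def fit(a,b,hx,hy,z,g):
    C=np.array([(-hx,hy),(hx,hy),(hx,-hy),(-hx,-hy)])
    def res(p):
        c,s=np.cos(p[2]),np.sin(p[2]);P=np.c_[C@np.array([[c,s],[-s,c]])+p[:2],np.full(4,p[3] if len(p)>3 else z)]
        return np.r_[(proj('s0',P)-a).ravel(),(proj('d0',P)-b).ravel()]
    r=least_squares(res,g);print(r.x,np.degrees(r.x[2]),np.abs(r.fun).max(),r.fun.round(1));return r.x
yaw=0.05
for n,a,b,hx,hy,z in(('cover',cs,cd,.095,.07,.003),('rim',rs,rd,.135,.11,.1),('stack',ts,td,.095,.07,.07)):
    m=np.mean([tri([('s0',a[i]),('d0',b[i])]) for i in range(4)],0)
    p=fit(a,b,hx,hy,z,[m[0],m[1],yaw]); 
    if n=='stack': fit(a,b,hx,hy,z,[m[0],m[1],yaw,.07])
ls=lambda u,v:('s0',(u/5+365,v/5+140)); ld=lambda u,v:('d0',((u-400)/5+295,v/5+85))
print('wheel',tri([ls(206,236),ld(565,317)]))
print('frame',[tri([ls(*a),ld(*b)]) for a,b in [((195,187),(516,285)),((265,218),(597,277)),((215,288),(608,345)),((148,248),(537,360))]])
print('basefront',onz('s0',ls(40,290)[1],0),onz('s0',ls(240,403)[1],0),onz('s0',ls(353,318)[1],0),onz('d0',ld(482,450)[1],0),onz('d0',ld(698,412)[1],0))
# cups, bottles rough on bench
print('cups',[onz('s0',p,0)[:2] for p in [(347,180),(374,272),(412,250)]],'bottles',[onz('d0',p,.0)[:2] for p in[(316,378),(364,372)]],'trowel',onz('s0',(345,156),0.01)[:2],onz('s0',(405,157),.01)[:2],'bar ends',tri([ls(255,35),ld(580,115)]))
E
python3 fit.py
```

```text
cover [[ 0.4041  0.0684  0.0018]
 [ 0.5912  0.0716 -0.0001]
 [ 0.5932 -0.0656 -0.0003]
 [ 0.4061 -0.0666 -0.0003]] [0.4987 0.002  0.0003] [0.1871 0.1372 0.1871 0.1351]
rim [[ 0.3612 -0.2505  0.0973]
 [ 0.6377 -0.2014  0.0981]
 [ 0.6789 -0.4277  0.0976]
 [ 0.401  -0.4766  0.0963]] [ 0.5197 -0.3391  0.0973] [0.2809 0.23   0.2821 0.2296]
stack [[ 0.4156 -0.2877  0.0736]
 [ 0.6015 -0.2559  0.0755]
 [ 0.6234 -0.3891  0.0741]
 [ 0.4413 -0.4203  0.0738]] [ 0.5204 -0.3383  0.0742] [0.1886 0.135  0.1848 0.1351]
[0.4993 0.0003 0.0113] 0.6489431474085936 1.2848264160535336 [ 0.2 -0.7  0.4 -0.2 -0.4  0.1 -1.3 -0.3 -0.1 -0.1  0.6 -0.9  0.8 -0.3
 -0.2 -0. ]
[ 0.5211 -0.3415  0.1774] 10.161795261457767 3.154154117179644 [-0.8  1.1 -3.2  0.1 -0.2 -3.   1.2  0.5  3.   0.8 -0.3  1.5 -1.9 -0.3
  2.  -3.1]
[ 0.5193 -0.3361  0.1741] 9.974401150785894 1.500237723437408 [ 1.   0.1  1.5  0.6  0.6  1.5 -0.6  0.5 -0.9 -0.2 -0.9 -0.1  0.3  0.6
 -1.2  1.4]
[ 0.5202 -0.3377  0.1742  0.0738] 9.980532921545596 1.2951114554347782 [ 0.5 -0.5  1.1  0.1  0.   0.9 -1.3 -0.1 -0.6 -0.7 -0.4 -0.6  0.9  0.1
 -0.7  1. ]
wheel [0.5917 0.2667 0.0624]
frame [array([0.5589, 0.2889, 0.0786]), array([0.6204, 0.2884, 0.0825]), array([0.6212, 0.248 , 0.0445]), array([0.5648, 0.2398, 0.0468])]
basefront [0.5111 0.1954 0.    ] [ 0.6824  0.2154 -0.    ] [0.6656 0.3534 0.    ] [0.515  0.1969 0.    ] [0.6836 0.2105 0.    ]
cups [array([0.3682, 0.1958]), array([ 0.7732, -0.0496]), array([0.7763, 0.1059])] bottles [array([ 0.3888, -0.59  ]), array([ 0.5083, -0.597 ])] trowel [0.2369 0.2963] [0.3866 0.4962] bar ends [0.6027 0.2673 0.228 ]
```

```bash
cat > to.py <<'E'
import sys
from h import *
s=ctrl.get_state();M=R.from_quat(s['tcp_rot']).as_matrix()
x,y,z,psi=map(float,sys.argv[1:5])   # mm, mm, mm, world angle of tool y (deg)
d=M.T@(np.array([x,y,z])-s['tool_pos']*1000)
cur=np.degrees(np.arctan2(M[1,1],M[0,1]));t=-((psi-cur+90)%180-90)
print('t %.2f pos'%s['time_s'],(s['tool_pos']*1000).round(1),'psi %.2f'%cur,'tilt',M[:,2].round(4),'F',s['contact_force'].round(1),'w %.4f'%s['width'],'ff %.1f'%s['finger_force'])
print('shift',d.round(1),'turn %.2f'%t)
E
python3 to.py 499 1 330 90.6; ls; python3 to.py 480 1 330 90.6
```

```text
t 0.10 pos [251.7 571.7 403.6] psi 66.23 tilt [-0.001  -0.0018 -1.    ] F [-0.2  0.1  0.6] w 0.0852 ff 0.0
shift [-456.3 -422.5   74.4] turn -24.37
fit.py
h.py
pics
to.py
t 0.10 pos [251.7 571.7 403.6] psi 66.23 tilt [-0.001  -0.0018 -1.    ] F [-0.2  0.1  0.6] w 0.0852 ff 0.0
shift [-438.9 -430.1   74.4] turn -24.37
```

```bash
python3 -m handwheel '-456 -422 74 -24.4; -456 -422 74 -24.4; -456 -422 74 -24.4; -456 -422 74 -24.4; -456 -422 74 -24.4'; python3 to.py 499 1 330 90.6
```

```text
time_s: 0.6
tool_pos: [0.3504, 0.3433, 0.3746]
tcp_rot: [-0.006, 1.0, -0.0, -0.0]
contact_force: [1.2, 0.5, 0.4]
width: 0.0855
finger_force: 0.0
t 0.60 pos [350.4 343.3 374.6] psi 90.68 tilt [-2.e-04 -4.e-04 -1.e+00] F [1.2 0.5 0.4] w 0.0855 ff 0.0
shift [-144.5 -344.    44.8] turn 0.08
```

```bash
python3 -m handwheel '-144.5 -344 45 0; -144.5 -344 45 0; -144.5 -344 45 0; -144.5 -344 45 0; -144.5 -344 45 0'>/dev/null; python3 to.py 499 1 330 90.6
```

```text
t 1.10 pos [449.1 115.4 344.9] psi 90.64 tilt [-1.e-04  1.e-04 -1.e+00] F [ 1.3  0.8 -0.1] w 0.0854 ff 0.0
shift [ -48.7 -115.    14.9] turn 0.04
```

```bash
python3 -m handwheel '-49 -115 15 0; -49 -115 15 0; -49 -115 15 0; -49 -115 15 0; -49 -115 15 0'>/dev/null; python3 to.py 499 1 330 90.6; python3 -c "
from h import *
f=grab('wrist','w0');print(f['view'],f['camera_matrix'])
print(proj('w0',[[.454,.0,.04],[.544,.0,.04],[.404,.07,0.006],[.594,.07,.006]]))"
```

```text
t 1.60 pos [498.9   2.6 329.8] psi 90.55 tilt [-1.7e-03  7.0e-04 -1.0e+00] F [-0.8  0.7 -1.1] w 0.0855 ff 0.0
shift [-0.1 -1.6 -0.2] turn -0.05
[[-0.01021001  0.99994714  0.00121119  0.00270075]
 [ 0.95011903  0.00932363  0.31174813 -0.49138531]
 [ 0.31172036  0.00433373 -0.95016401  0.15424279]
 [ 0.          0.          0.          1.        ]] [[303.29833932   0.         317.05880523]
 [  0.         303.29833932 194.95349159]
 [  0.           0.           1.        ]]
[[314.83896653 138.97777862]
 [314.08183217 235.22880166]
 [392.84784349  78.89957998]
 [377.60361101 263.55612288]]
```

View pics/w0.png

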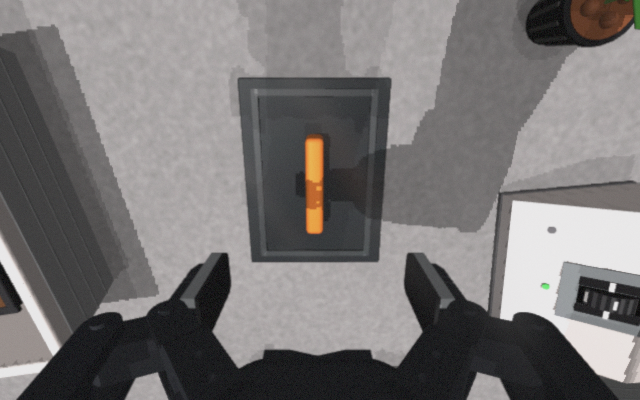

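The wrist view shows the black plate with corners near (239,78) and (391,78). The orange bar runs from (314,138) to (314,233), within 2 px of the prediction. Descending to grasp.

```bash
python3 -m handwheel '0 -2.5 50 0; 0 -2.5 100 0; 0 -2.5 130 0; 0 -2.5 146 0; 0 -2.5 146 0'>/dev/null; python3 to.py 498.5 0 183 90.6; python3 -m handwheel '0 0 0 0; 0 0 0 0; 0 0 0 0; 0 0 0 0; 0 0 0 0' 0;python3 -m handwheel '0 0 0 0; 0 0 0 0; 0 0 0 0; 0 0 0 0' ; python3 to.py 498.5 0 183 90.6
```

```text
t 2.15 pos [496.8   2.1 181.9] psi 90.77 tilt [-0.0065  0.0011 -1.    ] F [-0.6  0.2  0.7] w 0.0854 ff 0.0
shift [-1.7 -2.2 -1.1] turn 0.17
time_s: 2.65
tool_pos: [0.4999, 0.0003, 0.1854]
tcp_rot: [-0.005, 1.0, -0.0, 0.001]
contact_force: [2.3, -0.5, -1.9]
width: 0.0151
finger_force: 59.3
time_s: 3.05
tool_pos: [0.4999, 0.0002, 0.1853]
tcp_rot: [-0.005, 1.0, -0.0, 0.001]
contact_force: [-0.3, 0.1, 7.0]
width: 0.0147
finger_force: 60.5
t 3.05 pos [4.999e+02 2.000e-01 1.853e+02] psi 90.62 tilt [ 1.7e-03 -4.0e-04 -1.0e+00] F [-0.3  0.1  7. ] w 0.0147 ff 60.5
shift [ 1.4 -0.2  2.3] turn 0.02
```

```bash
python3 -m handwheel '0 0 -10 0; 0 0 -30 0; 0 0 -80 0; 0 0 -130 0; 0 0 -150 0'; python3 to.py 521 -338.5 335 100.0
```

```text
time_s: 3.55
tool_pos: [0.5005, 0.0003, 0.3393]
tcp_rot: [-0.005, 1.0, -0.0, 0.003]
contact_force: [0.8, -1.4, -1.9]
width: 0.015
finger_force: 59.4
t 3.55 pos [5.005e+02 3.000e-01 3.393e+02] psi 90.63 tilt [ 7.e-03 -8.e-04 -1.e+00] F [ 0.8 -1.4 -1.9] w 0.0150 ff 59.4
shift [ -16.7 -339.     4.7] turn -9.37
```

```bash
python3 -m handwheel '-1 -25 0 0; -3 -60 0 -2; -5 -100 0 -4; -7 -140 0 -6; -9 -180 0 -8'>/dev/null; python3 to.py 521 -338.5 335 100.0
```

```text
t 4.05 pos [ 509.5 -180.6  334. ] psi 98.73 tilt [-0.0013  0.001  -1.    ] F [ 0.6 -0.4 -2.9] w 0.0148 ff 59.3
shift [  12.6 -157.8   -1.2] turn -1.27
```

```bash
python3 -m handwheel '3 -40 0 -1.3; 6 -80 0 -1.3; 9 -120 0 -1.3; 12 -150 0 -1.3; 12.5 -158 0 -1.3'>/dev/null;python3 -m handwheel '0 0 0 0;0 0 0 0;0 0 0 0'>/dev/null; python3 to.py 521 -338.5 335 100.0; python3 - <<'E'
from h import *
grab('wrist','w1');grab('scene','s1');grab('side','d1')
c=np.cos(np.radians(10.));s=np.sin(np.radians(10.));Rz=np.array([[c,-s,0],[s,c,0],[0,0,1]])
T=np.array([.520,-.3383,0])
st=ctrl.get_state()
for n,hx,hy,z in(('rim',.135,.11,.1),('stack',.095,.07,.0745)):
    P=np.array([[-hx,hy,z],[hx,hy,z],[hx,-hy,z],[-hx,-hy,z]])@Rz.T+T
    im=cv2.imread('pics/w1.png') if n=='rim' else im
    p=proj('w1',P);print(n,p.round(1).tolist()); cv2.polylines(im,[np.round(p).astype(int)],True,(0,0,255),1)
cv2.imwrite('pics/w1o.png',im)
E
```

```text
t 4.85 pos [ 521.4 -336.   334. ] psi 100.01 tilt [-0.0011  0.0014 -1.    ] F [-0.1 -0.5 -2.2] w 0.0151 ff 59.4
shift [ 0.8 -2.4 -1. ] turn 0.01
rim [[504.3, -8.1], [443.2, 357.2], [186.3, 357.4], [123.4, -8.7]]
stack [[414.4, 70.2], [393.0, 298.7], [236.8, 298.8], [214.5, 70.0]]
```

View pics/w1o.png

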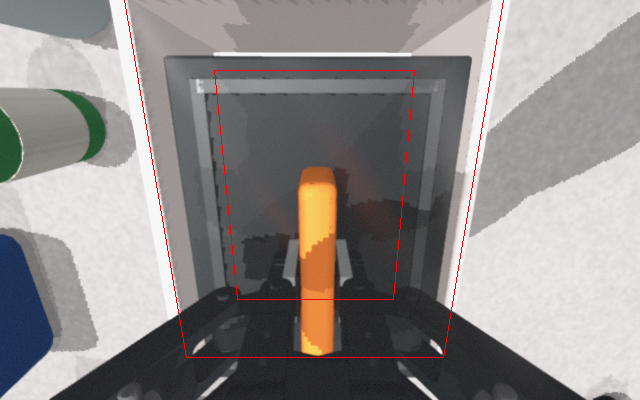

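The held cover is square to the gripper (far corners (165,58) and (471,58)), and the predicted rim lies on the white rim. I'll check the rim edges numerically.

```bash
python3 - <<'E'
from h import *
im=cv2.imread('pics/w1.png').astype(int)
L=[];Rr=[]
for y in (60,100,140,180,220,260):
    g=im[y].min(1); 
    l=[x for x in range(110,200) if g[x]>235]; r=[x for x in range(430,520) if g[x]>235]
    print(y,l[:1],l[-1:],len(l),r[:1],r[-1:],len(r))
    if l:
        for z in(.1,): print('  ',[(onz('w1',(u,y),z)*1000).round(1)[:2].tolist() for u in (l[0],l[-1]+1,r[0],r[-1]+1) if 1])
E
```

```text
60 [121] [135] 15 [483] [499] 17
   [[443.5, -472.4], [441.8, -463.4], [404.5, -253.0], [402.7, -242.8]]
100 [128] [142] 15 [477] [491] 15
   [[466.6, -468.7], [464.9, -459.3], [427.6, -248.7], [425.9, -239.3]]
140 [136] [149] 14 [470] [484] 15
   [[491.5, -463.9], [489.9, -454.8], [452.7, -244.7], [451.0, -234.9]]
180 [143] [156] 14 [] [] 0Traceback (most recent call last):
  File "<stdin>", line 9, in <module>
IndexError: list index out of range
```

```bash
python3 -m handwheel '0 -3 15 0.1; 0 -4 30 0.1; 0 -4 44 0.1; 0 -4 44 0.1;0 -4 44 0.1'>/dev/null; python3 to.py 521 -340 290 100.0; python3 - <<'E'
from h import *
grab('wrist','w2');grab('scene','s2');grab('side','d2')
im=cv2.imread('pics/w2.png')
A=im[:,90:550]
c=lambda fn,x0,y0,w,h,s:cv2.resize(cv2.imread(f'pics/{fn}.png')[y0:y0+h,x0:x0+w],None,fx=s,fy=s,interpolation=cv2.INTER_CUBIC)
B=c('s2',165,160,145,150,2.6);C=c('d2',270,180,150,145,2.6)
B=cv2.resize(B,(380,300));C=cv2.resize(C,(380,300))
cv2.imwrite('pics/m2.png',np.hstack([cv2.resize(A,(420,365)),B[:300].copy() if 0 else cv2.copyMakeBorder(B,0,65,0,0,0)]))
g=im.min(2)
for y in (60,100,140,180):
    l=[x for x in range(60,220) if g[y,x]>235]; r=[x for x in range(420,600) if g[y,x]>235];print(y,l[:1],l[-1:],r[:1],r[-1:])
E
```

```text
t 5.50 pos [ 521.9 -341.2  289. ] psi 99.83 tilt [-0.002   0.0017 -1.    ] F [-0.   0.2 -2.1] w 0.0152 ff 59.3
shift [ 0.7  1.3 -1. ] turn -0.17
60 [76] [92] [544] [560]
100 [85] [98] [535] [551]
140 [94] [109] [527] [541]
180 [103] [117] [] []
```

View pics/m2.png

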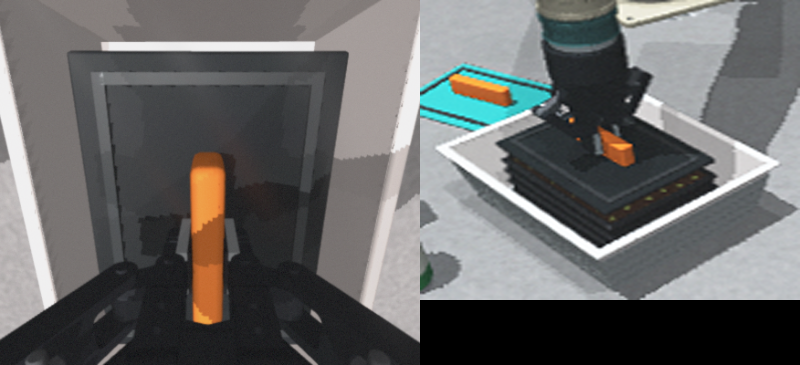

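Centred laterally: rim mid column 318, cover mid 318. I'll check the long direction with the scene corners: (194.4,230), (277.6,239), (237.5,261.5).

```bash
python3 - <<'E'
from h import *
P=[onz('s2',p,.108) for p in((194.4,230),(277.6,239),(237.5,261.5))]
print(np.round(P,4),((P[0]+P[1])/2).round(4))
E=ord
# side view dark cover corners for reference: predicted by pose
c,s=np.cos(np.radians(9.9)),np.sin(np.radians(9.9));Rz=np.array([[c,-s,0],[s,c,0],[0,0,1]])
Q=np.array([[x,y,.1085] for x,y in((-.095,.07),(.095,.07),(.095,-.07),(-.095,-.07))])@Rz.T+np.array([.521,-.341,0])
for f in('s2','d2'):
    im=cv2.imread(f'pics/{f}.png');p=proj(f,Q);x0,y0=(p.min(0)-25).astype(int)
    w=cv2.resize(im[y0:y0+110,x0:x0+150],None,fx=5,fy=5,interpolation=cv2.INTER_CUBIC)
    cv2.polylines(w,[np.round((p-[x0,y0]+.5)*5).astype(int)],True,(0,0,255),1);cv2.imwrite(f'pics/o{f}.png',w);print(f,p.round(1).tolist(),x0,y0)
cv2.imwrite('pics/o2.png',np.vstack([cv2.resize(cv2.imread('pics/o'+f+'.png'),(410,300)) for f in('s2','d2')]))
E
```

```text
[[ 0.4369 -0.4213  0.108 ]
 [ 0.6012 -0.2551  0.108 ]
 [ 0.6137 -0.3811  0.108 ]] [ 0.519  -0.3382  0.108 ]
s2 [[234.2, 208.8], [277.7, 239.2], [235.4, 266.5], [193.0, 231.0]] 168 183
d2 [[305.3, 256.4], [368.0, 238.5], [390.3, 274.2], [323.5, 295.2]] 280 213
```

View pics/o2.png

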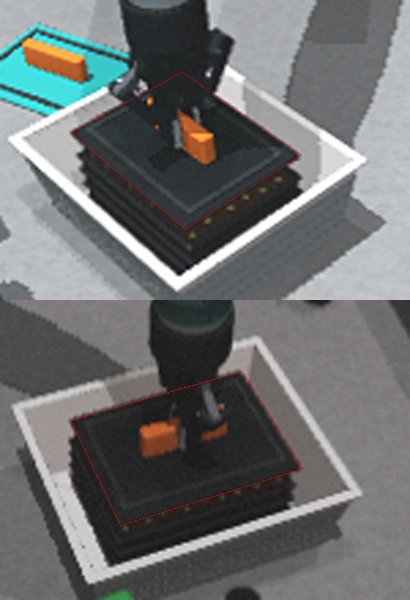

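```bash
python3 -m handwheel '0.8 1 5 -0.1; 0.8 1 10 -0.1; 0.8 1 14 -0.1; 0.8 1 17 -0.1; 0.8 1 18 -0.1'|grep -E 'pos|force'; python3 -m handwheel '0 0 1 0; 0 0 2 0; 0 0 3 0; 0 0 4 0; 0 0 4 0'|grep -E 'pos|contact'; python3 to.py 521 -340 260 100
```

```text
tool_pos: [0.5211, -0.3404, 0.2716]
contact_force: [0.4, -0.5, -3.0]
finger_force: 59.4
tool_pos: [0.5213, -0.3406, 0.2682]
contact_force: [1.0, 0.8, -2.4]
t 6.65 pos [ 521.3 -340.6  268.2] psi 99.93 tilt [-2.e-04  1.e-04 -1.e+00] F [ 1.   0.8 -2.4] w 0.0154 ff 59.4
shift [0.2 0.6 8.2] turn -0.07
```

```bash
for i in 1; do python3 -m handwheel '0 0 1 0; 0 0 2 0; 0 0 3 0; 0 0 4 0; 0 0 4 0'|grep -E 'pos|contact'; done; python3 -m handwheel '0 0 1 0; 0 0 1 0'|grep -E 'pos|contact';python3 -m handwheel '0 0 1 0; 0 0 1 0'|grep -E 'pos|contact'
```

```text
tool_pos: [0.5213, -0.3406, 0.2644]
contact_force: [-0.6, 0.3, -0.3]
tool_pos: [0.5214, -0.3407, 0.2638]
contact_force: [-0.3, 0.1, 1.7]
tool_pos: [0.5214, -0.3407, 0.263]
contact_force: [-2.0, 1.3, 4.5]
```

```bash
python3 -m handwheel '0 0 0 0; 0 0 0 0; 0 0 0 0'|grep -E 'pos|contact|rot'; python3 -m handwheel '0 0 0 0; 0 0 0 0; 0 0 0 0; 0 0 0 0;0 0 0 0' 60|grep -E 'pos|contact|width|finger'
```

```text
tool_pos: [0.5214, -0.3407, 0.2628]
tcp_rot: [-0.087, 0.996, -0.0, 0.0]
contact_force: [-3.2, 1.5, 4.4]
tool_pos: [0.5214, -0.3407, 0.2622]
contact_force: [-0.7, -0.2, 0.5]
width: 0.0597
finger_force: 0.0
```

Released. Lifting clear and checking the placing.

```bash
python3 -m handwheel '0 0 -10 0; 0 0 -40 0; 0 0 -80 0; 0 0 -120 0; 0 0 -140 0'|grep -E 'pos|contact'; python3 - <<'E'
from h import *
grab('wrist','w3');grab('scene','s3');grab('side','d3')
im=cv2.imread('pics/w3.png');cv2.imwrite('pics/m3.png',np.hstack([im[0:330,150:490],cv2.resize(cv2.imread('pics/d3.png')[210:330,270:420],None,fx=2.75,fy=2.75)]))
g=im.min(2)
for y in (80,120,160,200):
    l=[x for x in range(60,260) if g[y,x]>235]; r=[x for x in range(400,600) if g[y,x]>235];print(y,l[:1],l[-1:],r[:1],r[-1:])
E
python3 to.py 540 245 380 95
```

```text
tool_pos: [0.5221, -0.3412, 0.4077]
contact_force: [0.2, 0.4, 0.8]
80 [185] [194] [447] [456]
120 [190] [199] [442] [450]
160 [196] [204] [] []
200 [201] [208] [] []
t 9.00 pos [ 521.9 -341.   405.1] psi 99.93 tilt [ 0.0041 -0.0033 -1.    ] F [ 0.2 -0.1 -1.3] w 0.0599 ff 0.0
shift [-118.9  574.2   23.3] turn 4.93
```

View pics/m3.png

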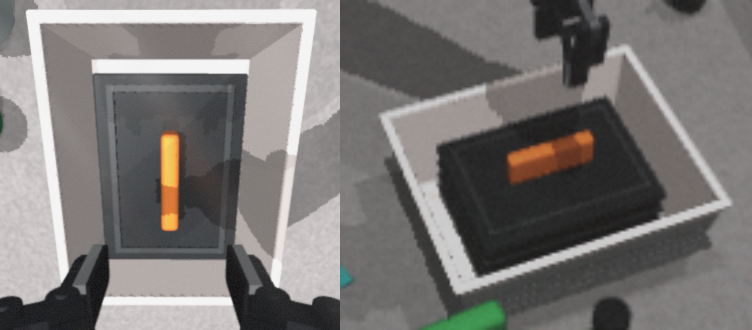

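The cover lies flush and square on the stack. In the wrist view the plate is centred in the rim and aligned with the stack edge. My ten pictures are used up, so from here on I measure numerically. Next is the lamp.

```bash
python3 to.py 552 188 380 5.7
```

```text
t 9.00 pos [ 521.9 -341.   405.1] psi 99.93 tilt [ 0.0041 -0.0033 -1.    ] F [ 0.2 -0.1 -1.3] w 0.0599 ff 0.0
shift [-120.9  516.    23.5] turn -85.77
```

```bash
python3 -m handwheel '0 45 0 -8.5; 0 95 0 -17; 0 145 0 -25.5; 0 195 0 -34; 0 245 0 -42.5' 85.4 |grep -E 'pos|contact'; python3 to.py 552 188 380 5.7
```

```text
tool_pos: [0.4777, -0.0974, 0.4004]
contact_force: [0.2, 0.5, 0.4]
t 9.50 pos [477.7 -97.4 400.4] psi 142.74 tilt [-0.0031  0.0013 -1.    ] F [0.2 0.5 0.4] w 0.0854 ff 0.0
shift [-272.2  113.5   20.5] turn -42.96
```

```bash
python3 -m handwheel '-45 18 4 -8.5; -90 38 8 -17; -135 56 12 -25.5; -180 75 16 -34; -225 94 20 -43' |grep -E 'pos|contact'; python3 to.py 552 188 380 5.7
```

```text
tool_pos: [0.5411, 0.1383, 0.3803]
contact_force: [0.6, 0.7, 0.4]
t 10.00 pos [541.1 138.3 380.3] psi -174.61 tilt [-3.1e-03 -7.0e-04 -1.0e+00] F [0.6 0.7 0.4] w 0.0854 ff 0.0
shift [-48.4 -15.6   0.2] turn -0.31
```

```bash
python3 -m handwheel '-24 -8 17 -0.3; -48 -16 35 -0.3; -48 -16 35 -0.3; -48 -16 35 -0.3' |grep -E 'pos|contact'; python3 - <<'E'
from h import *
f=grab('wrist','w4');im=cv2.imread('pics/w4.png')
W=np.array([.592,.2626,.068]);p=proj('w4',W)[0];print(p)
hsv=cv2.cvtColor(im,cv2.COLOR_BGR2HSV)
x0,y0=int(p[0])-42,int(p[1])-30
for y in range(y0,y0+60,1):
    s=''
    for x in range(x0,x0+84):
        if not(0<=x<640 and 0<=y<400): s+='?';continue
        h,S,v=hsv[y,x]
        s+='O' if S>130 and v>90 and h<25 else ('G' if S>110 and v>90 else ('W' if v>225 else ('+' if v>150 else ('-' if v>90 else ('.' if v>45 else ' ')))))
    print(y,s)
print(x0)
E
```

```text
tool_pos: [0.5525, 0.1857, 0.3452]
contact_force: [0.7, -0.6, 0.2]
[266.02759376 269.11434606]
239 WWWWWWW++++++---------------------------------------------------------------++++++++
240 WWWWWWW++++++---------------------------------------------------------------++++++++
241 WWWWWWW++++++---------------------------------------------------------------++++++++
242 WWWWWWW++++++---------------------------------------------------------------++++++++
243 WWWWWW+++++++---------------------------------------------------------------++++++++
244 WWWWWW+++++++---------------------------------------------------------------++++++++
245 WWWWWW++++++----------------------------------------------------------------++++++++
246 WWWWWW++++++----------------------------------------------------------------++++++++
247 WWWWWW+++++----.------------.....----------------------........-------------++++++++
248 WWWWWWWW+++---......----.........................................------------+++++++
249 WWWWWWWW+++---......---..        ..                            ..------------+++++++
250 WWWWWWW+++++--......--
[... 3638 characters left out ...]
------...-..                                        ..-----------++++++++
292     .-+WW++-------..-..                                        .------------++++++++
293     .++WW++-------..-..                                        .------------++++++++
294     -+WWW++-------.--.                                         .------------++++++++
295    .++WW+++----------..                              ..        .------------++++++++
296    .++++++-----------.... . . ..................................------------++++++++
297    .-++++------------...........----------------------........--------------++++++++
298   .---++--------------------------------------------------------------------++++++++
224
```

```bash
python3 to.py 552 188 345 5.7; python3 - <<'E'
from h import *
im=cv2.imread('pics/w0.png');g=cv2.cvtColor(im,cv2.COLOR_BGR2GRAY)
for y in range(262,330,1):
    print(y,''.join('W' if v>225 else '+' if v>150 else '-' if v>90 else '.' if v>45 else ' ' for v in g[y,570:640]))
E
```

```text
t 10.45 pos [552.9 185.2 346.3] psi -174.67 tilt [-0.0024 -0.001  -1.    ] F [-0.3  0.6  0.3] w 0.0857 ff 0.0
shift [-2.9  0.6  1.3] turn -0.37
262 ++++++++WWWWWWWWWWWWWWWWWWWWWWWWWWWWWWWWWWWWWWWWWWWWWWWWWWWWWWWWWWWWWW
263 -----+-+++++WWWWWWWWWWWWWWWWWWWWWWWWWWWWWWWWWWWWWWWWWWWWWWWWWWWWWWWWWW
264 ++++-------++++++WWWWWWWWWWWWWWWWWWWWWWWWWWWWWWWWWWWWWWWWWWWWWWWWWWWWW
265 ++++++++--------++++++WWWWWWWWWWWWWWWWWWWWWWWWWWWWWWWWWWWWWWWWWWWWWWWW
266 ++++++++++-----------+++++++WWWWWWWWWWWWWWWWWWWWWWWWWWWWWWWWWWWWWWWWWW
267 ++++++++++-----------------+++++++++++WWWWWWWWWWWWWWWWWWWWWWWWWWWWWWWW
268 ++++++++++-------------------------+++++++WWWWWWWWWWWWWWWWWWWWWWWWWWWW
269 +++++++++--------------------------------+++++WWWWWWWWWWWWWWWWWWWWWWWW
270 +++++++++-------------------------------------+++++WWWWWWWWWWWWWWWWWWW
271 ++++++++-------------------------------------------+++++WWWWWWWWWWWWWW
272 ++++++++------------------------------------------------++++WWWWWWWWWW
273 ++++++++++---------------------------------------------------++++WWWWW
274 ++++++++++------------------------------------------
[... 3443 characters left out ...]
....                     
321 WWWW+++++++--------------------------------------....                 
322 WWWWWWW+++++++---------------------------------------.....            
323 WWWWWWWWWW++++++++---------------------------------------....        .
324 WWWWWWWWWWWWWWW+++++++---------------------------------------.....  ..
325 WWWWWWWWWWWWWWWWWWW+++++++---------------------------------------....-
326 WWWWWWWWWWWWWWWWWWWWWW++++++++----------------------------------------
327 WWWWWWWWWWWWWWWWWWWWWWWWWWW+++++++------------------------------------
328 WWWWWWWWWWWWWWWWWWWWWWWWWWWWWWW++++++---------------------------------
329 WWWWWWWWWWWWWWWWWWWWWWWWWWWWWWWWWW++++++++----------------------------
```

```bash
python3 - <<'E'
from h import *
np.set_printoptions(precision=4,suppress=True)
A=tri([('w0',(613.4,287.3)),('w4',(278.5,271.2))]);B=tri([('w0',(605.7,315)),('w4',(247,271.4))])
print(A,B,B-A,np.degrees(np.arctan2(*(B-A)[[1,0]])))
for P,w0,w4 in((A,(613.4,287.3),(278.5,271.2)),(B,(605.7,315),(247,271.4))):print(proj('w0',P)-w0,proj('w4',P)-w4)
for z in(.06,.062,.064,.066):print(z,onz('w0',(609.5,301.2),z),onz('w4',(262.7,271.3),z))
M=(A+B)/2;e=np.radians(5.5);lx=np.array([-np.sin(e),np.cos(e),0]);n=-.574*lx+np.array([0,0,.819])
W=M+.0065*n;print('W',W)
E
```

```text
[0.5796 0.2656 0.0673] [0.6091 0.2681 0.0675] [0.0295 0.0024 0.0002] 4.6873820254817025
[[-2.0694  0.4005]] [[0.7675 1.3653]]
[[-1.4677  0.2745]] [[0.5795 1.0221]]
0.06 [0.5993 0.2767 0.06  ] [0.5961 0.2704 0.06  ]
0.062 [0.5978 0.2744 0.062 ] [0.5958 0.2691 0.062 ]
0.064 [0.5963 0.2721 0.064 ] [0.5956 0.2678 0.064 ]
0.066 [0.5948 0.2698 0.066 ] [0.5953 0.2665 0.066 ]
W [0.5947 0.2631 0.0727]
```

```bash
python3 to.py 548.7 248.2 244 5.3
```

```text
t 10.45 pos [552.9 185.2 346.3] psi -174.67 tilt [-0.0024 -0.001  -1.    ] F [-0.3  0.6  0.3] w 0.0857 ff 0.0
shift [-63.2  -1.9 102.2] turn 0.03
```

```bash
python3 -m handwheel '0 0 40 0; 0 -1 80 0; -20 -2 100 0; -40 -2 100 0; -50 -2 100 0' |grep -E 'pos|contact'; python3 to.py 548.7 248.2 242 5.3;  python3 -m handwheel '-5 0 0 0; -10 0 0 0; -13 0 0 0; -13 0 0 0; -13 0 0 0' |grep -E 'pos|contact'; python3 to.py 548.7 248.2 240 5.3
```

```text
tool_pos: [0.5506, 0.2352, 0.247]
contact_force: [0.3, 0.3, 0.4]
t 10.95 pos [550.6 235.2 247. ] psi -174.73 tilt [-9.e-04 -3.e-04 -1.e+00] F [0.3 0.3 0.4] w 0.0856 ff 0.0
shift [-13.1   0.7   5. ] turn -0.03
tool_pos: [0.5497, 0.2482, 0.2476]
contact_force: [0.4, -0.1, -0.3]
t 11.45 pos [549.7 248.2 247.6] psi -174.69 tilt [ 5.e-04 -1.e-04 -1.e+00] F [ 0.4 -0.1 -0.3] w 0.0854 ff 0.0
shift [-0.1  1.   7.6] turn 0.01
```

```bash
python3 -m handwheel '0 1 2 0; 0 1 4 0; 0 1 6 0; 0 1 8 0; 0 1 9 0' |grep -E 'pos|contact'; for i in 1 2 3; do python3 -m handwheel '0 0 0 0'|grep contact;done; python3 -m handwheel '0 0 1 0;0 0 2 0; 0 0 2 0' |grep -E 'pos|contact';  python3 -m handwheel '0 0 1 0;0 0 2 0; 0 0 2 0' |grep -E 'pos|contact'
```

```text
tool_pos: [0.5485, 0.2483, 0.2379]
contact_force: [0.5, 0.4, -0.1]
contact_force: [-0.8, -0.7, -0.4]
contact_force: [-1.0, -0.4, -0.8]
contact_force: [-0.3, -0.3, 0.4]
tool_pos: [0.5485, 0.2484, 0.2362]
contact_force: [-0.3, -0.3, -0.8]
tool_pos: [0.5485, 0.2484, 0.2341]
contact_force: [0.6, 1.1, 0.1]
```

```bash
for i in 1; do python3 -m handwheel '0 0 1 0;0 0 1 0' |grep -E 'pos|contact';done; python3 -m handwheel '0 0 1 0;0 0 1 0' |grep -E 'pos|contact';  python3 -m handwheel '0 0 1 0;0 0 1 0' |grep -E 'pos|contact'
```

```text
tool_pos: [0.5488, 0.2484, 0.2336]
contact_force: [-1.1, 0.2, 1.3]
tool_pos: [0.5489, 0.2485, 0.2329]
contact_force: [-1.7, -0.2, 5.0]
tool_pos: [0.549, 0.2484, 0.232]
contact_force: [-2.7, -0.9, 6.9]
```

```bash
python3 -m handwheel '1 0 0.8 0; 2.1 0 1.7 0; 3.1 0 2.6 0; 4.1 0 3.5 0' |grep -E 'pos|contact'; python3 -m handwheel '0 0 0 0' |grep -E 'pos|contact'
```

```text
tool_pos: [0.5494, 0.2442, 0.2285]
contact_force: [-1.6, -1.4, 5.6]
tool_pos: [0.5493, 0.244, 0.2284]
contact_force: [-1.5, -2.1, 4.9]
```

```bash
python3 -m handwheel '0.8 0 1.3 0; 1.6 0 2.4 0; 2.4 0 3.5 0; 3.1 0 4.6 0' |grep -E 'pos|contact'; python3 -m handwheel '0 0 0 0' |grep -E 'pos|contact'; python3 -m handwheel '8 0 -3 0; 20 0 -10 0; 40 0 -40 0; 55 0 -80 0; 55 0 -100 0' |grep -E 'pos|contact'; python3 -m handwheel '0 0 0 0' >/dev/null;cat > wl.py <<'E'
from h import *
import sys
fn=sys.argv[1];f=grab('wrist',fn);im=cv2.imread(f'pics/{fn}.png')
p=proj(fn,[.5945,.2665,.067])[0];print(p)
hsv=cv2.cvtColor(im,cv2.COLOR_BGR2HSV);x0,y0=int(p[0])-24,int(p[1])-28
for y in range(max(y0,0),min(y0+54,400)):
    s=''
    for x in range(x0,x0+48):
        h,S,v=hsv[y,x]
        s+='O' if S>130 and v>90 and h<25 else ('G' if S>110 and v>60 else ('W' if v>225 else ('+' if v>150 else ('-' if v>90 else ('.' if v>45 else ' ')))))
    print(y,s)
m=(hsv[...,1]>120)&(hsv[...,2]>70)&(hsv[...,0]<25)
ys,xs=np.nonzero(m);k=(abs(xs-p[0])<40)&(abs(ys-p[1])<40);print('orange',k.sum(),xs[k].mean() if k.any() else 0,ys[k].mean() if k.any() else 0)
E
python3 wl.py w5; python3 to.py 552.9 185.2 346.3 5.3
```

```text
tool_pos: [0.5497, 0.2408, 0.2238]
contact_force: [-0.7, -3.2, 5.1]
tool_pos: [0.5497, 0.2407, 0.2237]
contact_force: [-0.7, -3.0, 5.5]
tool_pos: [0.5554, 0.1844, 0.3265]
contact_force: [0.6, 0.8, -0.5]
[268.0404522  282.67455227]
254 ------------------------------------------------
255 ---------+++------------------------------------
256 ---------+-------------------------.--------....
257 ...--------.....................................
258 ....---....      ..                    ..       
259 ...----..                              ..       
260 ...-----.                               .       
261 ...-----.                               .       
262 ...-----.                                       
263 ..------.                                       
264 --------.         .               .             
265 ----++--.                                       
266 ---+-+--.                                       
267 ---++---.                              ..       
268 --------.                              ..       
269 --------.        .    ............ .   ..       
270 --------.        
[... 1455 characters left out ...]
       
298 --.....            .................  ..        
299 -..--..             . ...  .. ..      ..        
300 --.--..                               ..        
301 --.--.                                ..        
302 -..--.                                ..        
303 -...-..        ..  .                  ..        
304 -..--.                                ..        
305 --.--.          .                      .        
306 ---.-.         .                                
307 -----.                                 .        
orange 0 0 0
t 15.10 pos [555.2 185.7 325.1] psi -174.73 tilt [ 3.8e-03  9.0e-04 -1.0e+00] F [-0.2  0.1 -0.2] w 0.0852 ff 0.0
shift [  0.3   2.2 -21.2] turn -0.03
```

```bash
cat > phi.py <<'E'
from h import *
import sys
# row -> phi (rad, + = downslope), calibrated on pointer row
def phi(fn,prow,rows,W=np.array([.5945,.2632,.0725]),up=.009):
    e=np.radians(5.3);lx=np.array([-np.sin(e),np.cos(e),0]);zz=np.array([0,0,1.]);n=-.574*lx+.819*zz;d=-.819*lx-.574*zz
    f=np.linspace(-1.2,1.2,481);P=W-.028*n+.028*(np.cos(f)[:,None]*n+np.sin(f)[:,None]*d)
    r=proj(fn,P)[:,1];r0=proj(fn,W-(up-.0025)*n)[0,1]
    vis=slice(40,440)
    return [round(float(f[vis][np.argmin(abs(r[vis]-r0-(q-prow)))]),3) for q in rows]
if __name__=='__main__':
    print('w4',phi('w4',271.3,[254.6,275])); print('w5',phi('w5',282.3,[271.6,295.3]))
E
python3 phi.py
```

```text
w4 [0.575, -0.125]
w5 [0.325, -0.395]
```

```bash
python3 to.py 548.7 240 252 5.3; python3 to.py 548.7 259.5 244 5.3
```

```text
t 15.10 pos [555.2 185.7 325.1] psi -174.73 tilt [ 3.8e-03  9.0e-04 -1.0e+00] F [-0.2  0.1 -0.2] w 0.0852 ff 0.0
shift [-54.6   1.8  73.1] turn -0.03
t 15.10 pos [555.2 185.7 325.1] psi -174.73 tilt [ 3.8e-03  9.0e-04 -1.0e+00] F [-0.2  0.1 -0.2] w 0.0852 ff 0.0
shift [-74.   -0.   81.2] turn -0.03
```

```bash
python3 -m handwheel '-10 1 40 0; -40 1 72 0; -60 0 75 0; -74 0 78 0; -74 0 79 0' |grep -E 'pos|contact'; python3 -m handwheel '0 0 0 0;0 0 0 0' |grep -E 'pos|contact';python3 to.py 548.7 259.5 237 5.3
```

```text
tool_pos: [0.5468, 0.2613, 0.2428]
contact_force: [0.4, -0.6, -0.5]
tool_pos: [0.5479, 0.2596, 0.2448]
contact_force: [0.8, 0.1, -0.4]
t 15.80 pos [547.9 259.6 244.8] psi -174.71 tilt [ 1.e-03 -1.e-04 -1.e+00] F [ 0.8  0.1 -0.4] w 0.0853 ff 0.0
shift [ 0.1 -0.8  7.8] turn -0.01
```

```bash
python3 -m handwheel '0 -0.8 2 0; 0 -0.8 4 0; 0 -0.8 6 0;0 -0.8 6 0' |grep -E 'pos|contact'; for i in 1 2; do python3 -m handwheel '0 0 0.8 0;0 0 0.8 0' |grep -E 'pos|contact'; done
```

```text
tool_pos: [0.5486, 0.26, 0.2385]
contact_force: [-0.4, -0.5, 2.7]
tool_pos: [0.5486, 0.2602, 0.238]
contact_force: [-1.3, -0.6, 4.9]
tool_pos: [0.5487, 0.2603, 0.2374]
contact_force: [-1.6, -1.1, 7.0]
```

```bash
python3 -m handwheel '2.6 0 0.8 0; 5.1 0 1.8 0; 7.5 0 3.1 0; 9.8 0 4.5 0' |grep -E 'pos|contact'; python3 -m handwheel '0 0 0 0' |grep -E 'pos|contact';
```

```text
tool_pos: [0.5497, 0.2508, 0.2333]
contact_force: [-1.6, -0.4, 7.2]
tool_pos: [0.5498, 0.2505, 0.2331]
contact_force: [-1.2, -2.3, 5.9]
```

```bash
python3 -m handwheel '2.1 0 1.8 0; 4 0 3.7 0; 5.8 0 5.8 0; 7.4 0 8 0; 8.4 0 9.5 0' |grep -E 'pos|contact'; python3 -m handwheel '0 0 0 0' |grep -E 'pos|contact'; python3 -m handwheel '8 0 -3 0; 20 0 -10 0; 40 0 -40 0; 55 0 -80 0; 55 0 -100 0' |grep -E 'pos|contact'; python3 -m handwheel '0 0 0 0' >/dev/null; python3 wl.py w6; python3 to.py 548.5 260 244.5 5.3
```

```text
tool_pos: [0.5506, 0.2415, 0.2235]
contact_force: [0.1, -4.2, 6.8]
tool_pos: [0.5506, 0.2413, 0.2233]
contact_force: [0.3, -4.3, 5.6]
tool_pos: [0.5559, 0.1854, 0.3257]
contact_force: [1.0, 1.6, -0.2]
[268.43867402 282.15925901]
254 ------------------------------------------------
255 ------------------------------------------------
256 ..-----+---............----.----................
257 ....-----..     ..................... ....      
258 ....-----.                                      
259 ...------.                                      
260 ...------.                                      
261 ...------.                                      
262 ...-----.                                       
263 ..------.                ........               
264 --------.               ..------..              
265 -----+--.               .--------.              
266 --------.               .......... .    .       
267 --------.        .       ....... ..     .       
268 --------.                                       
269 --------.                                       
270 --------.          
[... 1467 characters left out ...]
.....                                ..       
299 -......                                ..       
300 --..-..              .      .. . .      .       
301 -...-..            .................            
302 -...-..              ....  .     ..             
303 --..-..                                         
304 -..--..                                         
305 -..--..                                         
306 -...-.                                          
307 -----.                                 .        
orange 160 271.24375 287.5125
t 18.35 pos [555.8 186.7 324.4] psi -174.71 tilt [ 0.0034  0.0011 -1.    ] F [-1.  -0.4 -1.5] w 0.0856 ff 0.0
shift [-73.6   0.8  79.9] turn -0.01
```

```bash
python3 -c "
from phi import phi
print(phi('w6',282.0,[287.6,287.9,264.8]),phi('w6',282.0,[282]))"
```

```text
[-0.17, -0.175, 0.55] [0.0]
```

```bash
python3 -m handwheel '-10 1 40 0; -40 1 72 0; -55 0.8 80 0; -63.5 0.8 84 0; -63.5 0.8 84 0' |grep -E 'pos|contact'; python3 -m handwheel '0 0 0 0;0 0 0 0' |grep -E 'pos|contact';python3 to.py 549 250.1 239 5.3
```

```text
tool_pos: [0.5482, 0.2513, 0.2382]
contact_force: [0.5, -0.2, 0.4]
tool_pos: [0.5493, 0.2502, 0.2402]
contact_force: [0.6, 0.3, -0.3]
t 19.05 pos [549.3 250.2 240.2] psi -174.71 tilt [ 2.7e-03  6.0e-04 -1.0e+00] F [ 0.6  0.3 -0.3] w 0.0855 ff 0.0
shift [0.  0.3 1.2] turn -0.01
```

```bash
python3 -m handwheel '-0.8 0 2 0; -1.6 0 4 0; -2 0 4.8 0; -2 0 4.8 0' |grep -E 'pos|contact'; python3 -m handwheel '-0.4 0 0.7 0; -0.4 0 0.7 0' |grep -E 'pos|contact';python3 -m handwheel '0 0 0 0' |grep -E 'pos|contact'
```

```text
tool_pos: [0.5488, 0.2523, 0.2347]
contact_force: [0.4, -1.8, 4.3]
tool_pos: [0.5488, 0.2527, 0.2341]
contact_force: [-0.5, -2.5, 6.6]
tool_pos: [0.5488, 0.2527, 0.2342]
contact_force: [-1.0, -3.7, 6.6]
```

```bash
python3 -m handwheel '1 0 0.6 0; 2 0 1.3 0; 3 0 2 0; 3.7 0 2.6 0' |grep -E 'pos|contact'; python3 -m handwheel '0 0 0 0' |grep -E 'pos|contact'; python3 -m handwheel '2.5 0 -4 0; 5 0 -8 0; 30 0 -40 0; 60 0 -80 0; 60 0 -92 0' |grep -E 'pos|contact'; python3 -m handwheel '0 0 0 0;0 0 0 0' >/dev/null; python3 wl.py w7|grep -E 'O|W|\+\+\+\+|orange'; python3 to.py 549 250.1 239 5.3
```

```text
tool_pos: [0.5492, 0.2492, 0.2319]
contact_force: [-2.0, -1.6, 7.3]
tool_pos: [0.5492, 0.2491, 0.2318]
contact_force: [-1.0, -2.1, 6.9]
tool_pos: [0.5556, 0.1875, 0.3263]
contact_force: [0.7, -0.1, 0.5]
280 ----++----.......OOOOOOOOOOOOOOOOOOOOG .--------
281 ----+++++--------OOOOOOOOOOOOOOOOOOOOO .-+++++++
282 ----++++++++++++-OOOOOOOOOOOOOOOOOOOOO .-+++++++
283 ---+++++++++++++-OOOOOOOOOOOOOOOOOOOOO..-+++++++
284 ---++++++++++----OOOOOOOOOOOOOOOOOOOOO .--------
285 -----------------OOOOOOOOOOOOOOOOOOOOG .........
286 ------.. .. . ...OOOOOOOOOOOOOOOOOOOOG          
orange 152 263.82236842105266 283.0855263157895
t 21.00 pos [553.2 189.9 320.7] psi -174.63 tilt [-3.3e-03 -3.0e-04 -1.0e+00] F [-0.7 -0.  -0.6] w 0.0850 ff 0.0
shift [-60.3  -1.8  81.7] turn 0.07
```

```bash
python3 - <<'E'
from h import *
from phi import phi
im=cv2.imread('pics/w7.png').astype(float);p=proj('w7',[.5945,.2665,.067])[0];x0=int(p[0])-24
g=im.min(2);sat=im[...,2]-im[...,0]
def c(a,lo,hi,t):
    w=np.clip(a[lo:hi]-t,0,None);return (w*np.arange(lo,hi)).sum()/w.sum()
for nm,cols in(('L',range(x0+8,x0+14)),('R',range(x0+41,x0+47))): print(nm,[round(c(g[:,x],276,290,125),2) for x in cols])
o=[c(sat[:,x],274,294,40) for x in range(x0+19,x0+36)];print('o',np.mean(o),o[0],o[-1])
for d in(0,.3,.6,1):print(d,phi('w7',282.5,[282.5+d]))
E
```

```text
L [np.float64(282.51), np.float64(282.53), np.float64(282.67), np.float64(282.74), np.float64(282.76), np.float64(282.7)]
R [np.float64(282.02), np.float64(282.04), np.float64(282.01), np.float64(281.99), np.float64(281.98), np.float64(282.04)]
o 283.0068289112645 283.0610561056106 282.979797979798
0 [0.0]
0.3 [-0.01]
0.6 [-0.02]
1 [-0.03]
```

```bash
python3 -m handwheel '0 0 -40 0; 0 0 -60 0; 0 0 -60 0' |grep -E 'time|contact'; python3 - <<'E'
from workcell import workorder
print(workorder.sign_off())
E
```

```text
time_s: 21.3
contact_force: [0.4, 0.7, -0.7]
the job is handed in; nothing more can be done
None
```

Job handed in at 21.3 s: the cover sits squarely on the trays (set down at about 7 N), the orange line is level with the pointers to about 0.02 rad, wheel load stayed at about 8 N or less (it clicks at about 12 N), and I did not re-check the bystanders at the end.

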